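Sign off the sorted parcel bays

ROBOT

A 6-joint arm with a two-finger parallel gripper is mounted at the origin on the work surface. World frame = base frame: x ahead of the robot, y to its left, z up, the work surface at z = 0. Lengths are in m, angles in degrees, forces in N, time in s.
With the tool pointing down it reaches from about 0.35 to 0.875 m from the base axis. Payload 4.2 kg.
Tool frame: the origin (TCP) lies on the front face of the gripper's body, between the roots of the fingers; the fingertips stand 70 mm ahead of it and the grasp point (between the pads) lies 51 mm ahead of it (r.nose_length is the distance from the TCP to the fingertips, in m); z points along the fingers, y is the direction in which the jaws open and shut (so a half turn about z gives the same grasp; the last joint's range is limited). The gripper opens to 87 mm and grips with 3 to 60 N. Pads are 19 mm wide; open, the fingers measure 117 mm over their backs; the gripper's body (75 mm by 190 mm) begins 51 mm behind the grasp point.
Start: joints at [87.181, 22.042, 0.453, 0, -68.411, -14.817], TCP at [0.189, 0.596, 0.292] pointing down, gripper open.
Joint ranges: [-179.83, 179.83], [-69.29, 118.12], [-61.27, 80.66], [-181.25, 117.63], [-171.15, -9.14], [-177.46, 177.46]. Speed limits (degrees/s): [159.86, 159.86, 180, 180, 180, 180].

INTERFACE

Orientations are given as a 3x3 rotation matrix whose columns are the frame's x, y, z axes.
In Python, from station import telemetry, capture, order, r gives the robot as it stands.
- The arm moves only by the tool drive_tool, never from a script. Its argument "series" is a list of rows, each a list of 4 numbers: the shift along the tool's x, y, z as a fraction of full scale, then the turn about the tool's z as a fraction of full scale. In form: [[dx, dy, dz, turn], ...]. A call has 1 to 10 rows; each row is the pose to reach, as a shift and turn from the pose commanded when the call began, along the tool's axes at that moment; what a row does not reach only later rows make up. Full scale, the value 1, is 0.12 m for a shift and 2 rad for a turn. A row lasts 1/8 s, in which the tool goes at most 62.5 mm and 10.7 degrees, less where a joint would pass 70% of its speed; a pose out of reach is approached as far as the arm can. A call with a number of a shift or a turn outside -1 to 1 is refused whole. A call with a gripper value outside its range is refused whole. "fingers" is the finger opening in mm, from 0 to 87, set as the call begins (left out, the last holds). The fingers move at their own pace and stop on an object; the grip force is fixed at half the most. Time passes only in rows, so rows that repeat a pose let the fingers close. It gives the time, the measured TCP pose, the force and the opening at its end, in the units of the state.
- telemetry.sense(): the state, without advancing time (a new reading comes with each control period).
- capture(name): name is "side" or "top" or "wrist"; returns a dict with "color" (420x560x3 uint8, blue, green, red), "fx", "fy", "cx", "cy" (pixels), "eye" and "attitude" of the camera in the world; the wrist camera has in their place "mount" (4x4, takes a point from camera to tool coordinates, whose origin is the TCP and whose axes are the flange's). Camera axes: x right, y up, looking along -z (the intrinsics and any distortion apply to the point x, -y, -z); pixel columns grow to the right and rows downward; lengths in m; the calibration is good to about 2 mm. A picture is of the moment at which its call begins: read the wrist's pose just before it. There is no depth.
- order.finish_job(): hands the job in, once; it reports no verdict.
The state is a dict: "time_s": time; "joints": joint angles; "joint_velocities": joint speeds; "effort": joint torques, N m; "tcp_pos": TCP position; "ee_rot": TCP orientation; "wrist_force": force on the tool from outside, world axes, zero at the start; "moment": the same for the moment, N m; "gripper_width": opening from 0.0 (shut) to 1.0 (fully open).
Only numpy, scipy, OpenCV 4.12 (cv2) and the standard library are available. Lean on these libraries where they do the work, as an engineer would, in place of code of your own. Each camera call takes 0.05 s, during which the arm holds its last target. There are 200 camera calls.

TASK

Sign off the filled parcel bays: with the fingertips, lightly tap down the key on the red bay module, then the one on the yellow module, then the one on the blue module, and last the green key on the bench console to close the batch, taking the hand off each key before going on to the next; the keys stay down once tapped. Leave the white key up. Only touch the keys: do not pick up or shove the modules, and leave the cartons and everything else where they are.

Things in the scene. Friction and masses are not known exactly. Their poses are not given: they have to be found in the camera images.
- red_module: bay module with the red key: a loose, rubber-footed charcoal block 90 (its x) by 70 (its y) by 40 mm high with a red band round its foot, about 0.8 kg, standing free on the bench (friction about 1). Origin: centre of its underside, z up. The key sits in the middle of its top.
- red_key_top (a point): centre of the flat top face of the red round key (40 mm across) in the middle of its module's top; 54 mm above the bench when the key is up. The point moves down with the key.
- red_key (a joint): travel of the red key, straight down, in m: 0 up (starts at 0 to 0.001), 0.010 fully down. It yields at about 3 N, rising to about 4 N when fully down, and stays wherever it is left: no click. It counts as tapped from 0.005; it may be left anywhere from there to fully down.
- yellow_module: bay module with the yellow key: a loose, rubber-footed charcoal block 90 (its x) by 70 (its y) by 40 mm high with a yellow band round its foot, about 0.8 kg, standing free on the bench (friction about 1). Origin: centre of its underside, z up. The key sits in the middle of its top.
- yellow_key_top (a point): centre of the flat top face of the yellow round key (40 mm across) in the middle of its module's top; 54 mm above the bench when the key is up. The point moves down with the key.
- yellow_key (a joint): travel of the yellow key, straight down, in m: 0 up (starts at 0 to 0.001), 0.010 fully down. It yields at about 3 N, rising to about 4 N when fully down, and stays wherever it is left: no click. It counts as tapped from 0.005; it may be left anywhere from there to fully down.
- blue_module: bay module with the blue key: a loose, rubber-footed charcoal block 90 (its x) by 70 (its y) by 40 mm high with a blue band round its foot, about 0.8 kg, standing free on the bench (friction about 1). Origin: centre of its underside, z up. The key sits in the middle of its top.
- blue_key_top (a point): centre of the flat top face of the blue round key (40 mm across) in the middle of its module's top; 54 mm above the bench when the key is up. The point moves down with the key.
- blue_key (a joint): travel of the blue key, straight down, in m: 0 up (starts at 0 to 0.001), 0.010 fully down. It yields at about 3 N, rising to about 4 N when fully down, and stays wherever it is left: no click. It counts as tapped from 0.005; it may be left anywhere from there to fully down.
- white_module: bay module with the white key: a loose, rubber-footed charcoal block 90 (its x) by 70 (its y) by 40 mm high with a white band round its foot, about 0.8 kg, standing free on the bench (friction about 1). Origin: centre of its underside, z up. The key sits in the middle of its top.
- white_key_top (a point): centre of the flat top face of the white round key (40 mm across) in the middle of its module's top; 54 mm above the bench when the key is up. The point moves down with the key.
- white_key (a joint): travel of the white key, straight down, in m: 0 up (starts at 0 to 0.001), 0.010 fully down. It yields at about 3 N, rising to about 4 N when fully down, and stays wherever it is left: no click. It must stay up: 0.003 or more counts as pressed.
- console: the bench console, fixed to the bench: light grey block 80 (x) by 150 (y) by 40 mm high with two small dark blank displays and the green key between them. Origin: centre of its underside, z up.
- green_key_top (a point): centre of the flat top face of the green round key (46 mm across) in the middle of the console's top; 54 mm above the bench when up. The point moves down with the key.
- green_key (a joint): travel of the green key, straight down, in m: 0 up (starts at 0 to 0.001), 0.010 fully down. Same feel as the other keys (3 to 4 N, stays where left). Counts as tapped from 0.005.
- carton_red: brown carton 120 (x) by 100 by 60 mm high with a red tape cross; loose bystander. Origin: centre of its underside.
- carton_orange: brown carton 110 (x) by 90 by 50 mm high with orange tape; loose bystander. Origin: centre of its underside.
- carton_small: small brown carton 90 (x) by 65 by 45 mm high with a white label; loose bystander. Origin: centre of its underside.
- carton_long: brown carton 80 (x) by 150 by 50 mm high with a white label; loose bystander. Origin: centre of its underside.
- tape_roll: roll of tan packing tape lying flat, 90 mm across, 48 mm high; loose bystander. Origin: centre of its underside.
- marker: black felt marker 130 mm long (x), 15 mm square, blue cap; loose bystander. Origin: centre of its underside.
There are look-alikes about, which are no part of the job. What is shaped like the yellow_module but pink is not meant. Leave any turquoise look-alike of the red_module alone.

How it is judged (in metres and radians):
On the way, in this order (a step that is already met when the one before it is completed fails the run):
1. the red key is tapped down (at least 5 mm) and the hand is off it (value of joint red_key above 0.005 m and contact force between each of the arm, the fingers and red_module below 0.1 N), for 0.05 s.
2. the yellow key is tapped down (at least 5 mm) and the hand is off it (value of joint yellow_key above 0.005 m and contact force between each of the arm, the fingers and yellow_module below 0.1 N), for 0.05 s.
3. the blue key is tapped down (at least 5 mm) and the hand is off it (value of joint blue_key above 0.005 m and contact force between each of the arm, the fingers and blue_module below 0.1 N), for 0.05 s.
4. the green key is tapped down (at least 5 mm) and the hand is off it (value of joint green_key above 0.005 m and contact force between each of the arm, the fingers and console below 0.1 N), for 0.05 s.
At the end, for the whole second after the job is handed in: The red, yellow, blue and green keys are each down by at least 5 mm of their 10 mm travel, the white key is up (less than 3 mm down), every module stands upright, at rest and within 20 mm of its starting place, and the cartons, tape roll and marker are within 15 mm of theirs (value of joint each of red_key, yellow_key, blue_key, green_key above 0.005 m and value of joint white_key below 0.003 m and distance of each of red_module, yellow_module, blue_module, white_module from where it was at the start of the episode below 0.02 m and angle between each of red_module, yellow_module, blue_module, white_module's own z axis and vertical below 0.05 rad and linear speed of each of red_module, yellow_module, blue_module, white_module below 0.02 m/s and distance of each of carton_red, carton_orange, carton_small, carton_long, tape_roll, marker from where it was at the start of the episode below 0.015 m); the robot touches nothing.
It fails at once if a key is pressed (3 mm) before the one ahead of it in the order red, yellow, blue, green has been tapped (5 mm) ((value of joint yellow_key above 0.003 m and value of joint red_key below 0.005 m) or (value of joint blue_key above 0.003 m and value of joint yellow_key below 0.005 m) or (value of joint green_key above 0.003 m and value of joint blue_key below 0.005 m)).
It fails at once if the white key is pressed (3 mm) (value of joint white_key above 0.003 m).
It fails at once if a module or the console is struck or pressed with more than 25 N: not light (contact force between any of the fingers, the arm and red_module above 25 N or contact force between any of the fingers, the arm and yellow_module above 25 N or contact force between any of the fingers, the arm and blue_module above 25 N or contact force between any of the fingers, the arm and white_module above 25 N or contact force between any of the fingers, the arm and console above 25 N).
It fails at once if a bay module is lifted (6 mm) or shoved (20 mm) from its place (height (world z) of any of red_module, yellow_module, blue_module, white_module above 0.006 m or distance of any of red_module, yellow_module, blue_module, white_module from where it was at the start of the episode above 0.02 m).
It fails at once if a carton, the tape roll or the marker is moved by more than 15 mm (distance of any of carton_red, carton_orange, carton_small, carton_long, tape_roll, marker from where it was at the start of the episode above 0.015 m).
It also fails if it takes over 61 s, if anything falls off the work surface, if the arm or the gripper's body presses on something with over 40 N, if the wrist force passes 120 N, or if a joint passes its speed limit or range.

## Working session

There is one attempt and no reset: what is moved stays moved. The work goes in short steps, Python scripts to look and compute and a tool call to move; the robot and the scene stay as the last step left them, time stands still between calls to the robot, and variables do not carry over. Pictures are saved under pics/ and viewed, about 8 in all and at most 12, crops included, and the job is handed in when it is done.

Besides the shell and the picture viewer there is one more tool, called after ">>>" as name(argument=value, ...) on one line, values as JSON. drive_tool: Moves the arm, as the interface text tells. Shift numbers are shares of 0.12 m and turn numbers shares of 2 rad, none past 1 either way. Its arguments: {"type":"object","properties":{"series":{"type":"array","items":{"type":"array","items":{"type":"number","minimum":-1,"maximum":1}}},"fingers":{"type":"number"}},"required":["series"]}

```bash
mkdir -p pics; ls; python3 - <<'E'
from station import telemetry, capture, order, r
import cv2,numpy as np
s=telemetry.sense();print(s['time_s'],s['tcp_pos'],s['ee_rot'],s['gripper_width'],s['wrist_force'],r.nose_length)
for n in('top','side'):
    c=capture(n);cv2.imwrite(f'pics/{n}0.png',c['color']);print({k:v for k,v in c.items() if k!='color'})
E
```

```text
pics
0.0 [0.18917965 0.59519512 0.29115456] [[ 9.52939080e-01 -3.03161304e-01 -5.77888527e-04]
 [-3.03161836e-01 -9.52936637e-01 -2.16011819e-03]
 [ 1.04173098e-04  2.23365479e-03 -9.99997500e-01]] 1.001154242124268 [-0.13082214 -0.85005926  0.56817362] 0.0697
{'fx': 381.85627232915436, 'fy': 381.85627232915436, 'cx': 283.42540747008326, 'cy': 204.16472088262523, 'eye': array([0.42727474, 0.00953534, 0.9561855 ]), 'attitude': array([[-0.03031255,  0.99263506, -0.11728936],
       [-0.99948155, -0.0288273 ,  0.01433928],
       [ 0.01085253,  0.11766322,  0.99299425]])}
{'fx': 383.4321521539768, 'fy': 383.4321521539768, 'cx': 282.6105183797203, 'cy': 207.35386226678915, 'eye': array([ 0.3431473 , -0.74173483,  0.54949272]), 'attitude': array([[ 0.95973746,  0.15920566, -0.23142507],
       [-0.28009835,  0.48026001, -0.83120108],
       [-0.02118771,  0.8625566 ,  0.50551676]])}
```

View pics/top0.png

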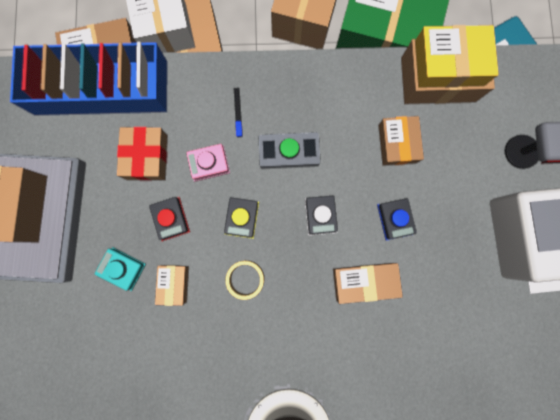

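View pics/side0.png

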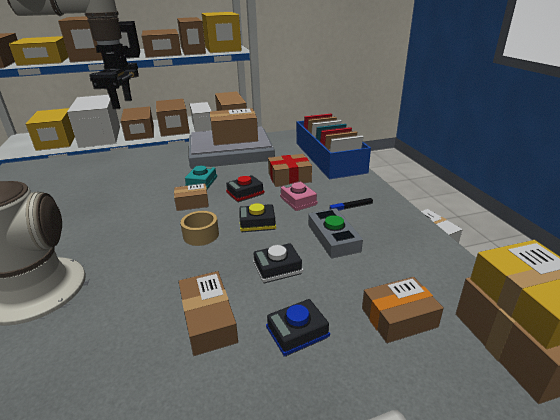

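```bash
cat > h.py <<'E'
import cv2,numpy as np
from station import telemetry,capture,order,r
# HSV ranges of the key colours
HSV={'red':[((0,150,80),(6,255,255)),((174,150,80),(180,255,255))],'yellow':[((24,140,100),(34,255,255))],
'blue':[((112,140,80),(125,255,255))],'green':[((50,140,80),(75,255,255))],'white':[((0,0,190),(180,40,255))]}
def ray(c,u,v):
    d=c['attitude']@np.array([(u-c['cx'])/c['fx'],-(v-c['cy'])/c['fy'],-1]);return d
def onplane(c,u,v,z):
    d=ray(c,u,v);return c['eye']+d*(z-c['eye'][2])/d[2]
def blob(img,col,near,rad=14):
    h=cv2.cvtColor(img,cv2.COLOR_BGR2HSV)
    m=sum(cv2.inRange(h,*q) for q in HSV[col])
    w=np.zeros_like(m);cv2.circle(w,near,rad,255,-1);m&=w
    n,l,s,ce=cv2.connectedComponentsWithStats(m)
    i=1+np.argmax(s[1:,4]);return ce[i],s[i]
E
python3 - <<'E'
from h import *
N={'top':dict(red=(166,218),yellow=(240,217),white=(322,214),blue=(401,218),green=(289,148)),
'side':dict(red=(245,181),yellow=(257,209),white=(278,253),blue=(298,315),green=(335,222))}
for n in N:
    c=capture(n)
    for k,p in N[n].items():
        ce,s=blob(c['color'],k,p);print(n,k,ce.round(1),s,onplane(c,*ce,.054).round(4))
    if n=='top': cv2.imwrite('pics/crop.png',cv2.resize(c['color'][125:295,85:425],None,fx=2.3,fy=2.3,interpolation=cv2.INTER_CUBIC))
E
```

```text
top red [165.8 217.2] [157 209  18  17 241] [0.511  0.2752 0.054 ]
top yellow [240.  216.3] [232 208  17  17 226] [0.508  0.1001 0.054 ]
top white [322.2 213.6] [315 206  16  16 204] [ 0.5085 -0.0949  0.054 ]
top blue [399.9 217.7] [391 209  18  18 253] [ 0.4935 -0.2793  0.054 ]
top green [289.  147.6] [280 139  19  18 271] [ 0.6714 -0.0211  0.054 ]
side red [243.9 179.7] [238 176  13   9  90] [0.5073 0.2627 0.054 ]
side yellow [256.  208.3] [249 203  15  12 135] [0.504  0.0896 0.054 ]
side white [276.7 250. ] [268 245  18  11 133] [ 0.507  -0.0971  0.054 ]
side blue [297.1 314.1] [286 304  23  22 360] [ 0.4914 -0.2859  0.054 ]
side green [334.1 220.3] [325 216  19  10 154] [ 0.6703 -0.0249  0.054 ]
```

View pics/crop.png

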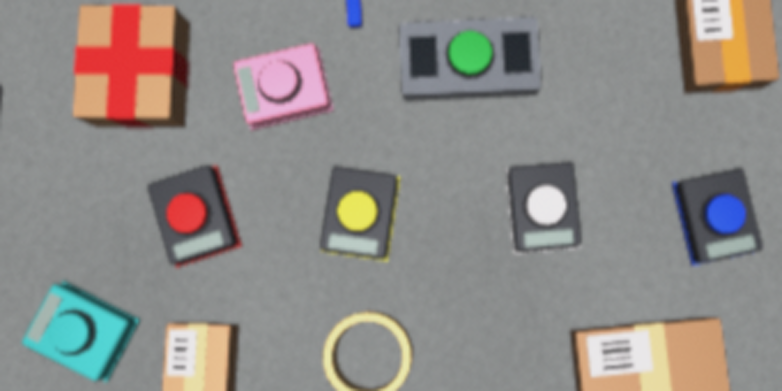

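Keys seen in the top view: red (166,217), yellow (240,216), white (322,214), blue (400,218) and green on the console (289,148). The pink (206,160) and turquoise (115,269) blocks are look-alikes, and the crop confirms this. I'll close the fingers and move toward the red key.

>>> drive_tool(series=[[0.4,0.2,0,0],[0.8,0.4,0,0],[1,0.5,0,0],[1,0.5,0,0]], fingers=0)

```text
time_s: 0.7
tcp_pos: [0.2866, 0.5008, 0.2923]
ee_rot: [[0.952, -0.306, -0.0], [-0.306, -0.952, -0.0], [-0.0, 0.0, -1.0]]
wrist_force: [-0.1, -0.0, 0.7]
gripper_width: 0.627
```

>>> drive_tool(series=[[0.4,0.2,0,0],[0.8,0.4,0,0],[1,0.5,0,0],[1,0.5,0,0]])

```text
time_s: 1.2
tcp_pos: [0.3823, 0.4082, 0.2921]
ee_rot: [[0.952, -0.305, -0.0], [-0.305, -0.952, -0.0], [-0.0, 0.0, -1.0]]
wrist_force: [-0.1, 0.1, -0.6]
gripper_width: 0.169
```

>>> drive_tool(series=[[0.4,0.2,0.1,0],[0.8,0.4,0.2,0],[1,0.5,0.25,0],[1,0.5,0.25,0],[1,0.5,0.25,0]])

```text
time_s: 1.82
tcp_pos: [0.4773, 0.3164, 0.2623]
ee_rot: [[0.953, -0.302, 0.0], [-0.302, -0.953, 0.0], [0.0, -0.0, -1.0]]
wrist_force: [-0.4, 0.2, 0.6]
gripper_width: 0.004
```

```bash
cat >> h.py <<'E'
def wrist(name=None):
    s=telemetry.sense();c=capture('wrist')
    T=np.eye(4);T[:3,:3]=s['ee_rot'];T[:3,3]=s['tcp_pos'];M=T@c['mount']
    c['eye']=M[:3,3];c['attitude']=M[:3,:3]
    if name: cv2.imwrite(f'pics/{name}.png',c['color'])
    return s,c
def px(c,p):
    q=c['attitude'].T@(np.array(p)-c['eye']);return (int(c['cx']-c['fx']*q[0]/q[2]),int(c['cy']+c['fy']*q[1]/q[2]))
def see(col,guess,rad=60,z=.054):
    s,c=wrist();ce,st=blob(c['color'],col,px(c,guess),rad);p=onplane(c,*ce,z)
    print(col,'px',ce.round(1),st,'pos',p.round(4));return p
def to(p,clear=.1):
    s=telemetry.sense();d=np.array([p[0],p[1],clear+r.nose_length])-s['tcp_pos']
    print('t',s['time_s'],'tcp',s['tcp_pos'].round(4),'tool shift/0.12',(s['ee_rot'].T@d/.12).round(3),'F',s['wrist_force'].round(2),'g',s['gripper_width'])
E
python3 - <<'E'
from h import *
s,c=wrist('w1');print(px(c,(.511,.275,.054)),s['tcp_pos'],c['mount'].round(3))
try: see('red',(.511,.275,.054))
except Exception as e: print(e)
to((.511,.275),.1)
E
```

```text
(312, 152) [0.47730652 0.31641297 0.26234011] [[ 0.     0.965  0.263  0.071]
 [ 1.    -0.    -0.    -0.   ]
 [-0.     0.263 -0.965 -0.093]
 [ 0.     0.     0.     1.   ]]
red px [310.7 151.9] [ 290  131   43   43 1460] pos [0.5121 0.2766 0.054 ]
t 1.925 tcp [0.4771 0.3164 0.2626] tool shift/0.12 [0.373 0.245 0.774] F [0.39 0.43 0.45] g 0.006678377421181718
```

View pics/w1.png

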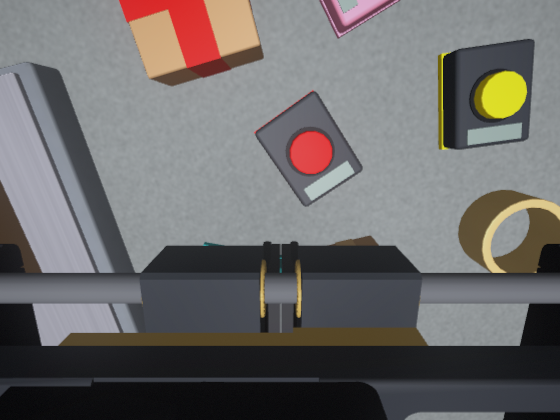

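The wrist view shows the red key at (311,152) with its red foot band, at (0.512, 0.2765). That agrees with the top view to within 2 mm.

>>> drive_tool(series=[[0.2,0.12,0.3,0],[0.37,0.235,0.6,0],[0.37,0.235,0.77,0],[0.37,0.235,0.77,0],[0.37,0.235,0.77,0]])

```text
time_s: 2.55
tcp_pos: [0.5119, 0.2759, 0.1711]
ee_rot: [[0.954, -0.301, 0.002], [-0.301, -0.954, 0.001], [0.002, -0.002, -1.0]]
wrist_force: [-0.0, 0.3, 1.4]
gripper_width: 0.005
```

```bash
python3 - <<'E'
from h import *
to((.512,.2765),.0465)
E
```

```text
t 2.55 tcp [0.5119 0.2759 0.1711] tool shift/0.12 [-0.001 -0.004  0.458] F [-0.04  0.3   1.41] g 0.004593612460829422
```

>>> drive_tool(series=[[0,0,0.15,0],[0,0,0.3,0],[0,0,0.34,0],[0,0,0.36,0],[0,0,0.38,0],[0,0,0.4,0],[0,0,0.42,0],[0,0,0.44,0],[0,0,0.455,0],[0,0,0.455,0]])

```text
time_s: 3.8
tcp_pos: [0.512, 0.275, 0.1153]
ee_rot: [[0.953, -0.303, 0.001], [-0.303, -0.953, 0.001], [0.001, -0.001, -1.0]]
wrist_force: [0.4, 1.2, 1.8]
gripper_width: 0.003
```

>>> drive_tool(series=[[0,0,-0.1,0],[0,0,-0.4,0],[0,0,-0.5,0],[-0.4,0,-0.8,0],[-0.5,0,-0.9,0],[-0.5,0,-0.9,0]])

```text
time_s: 4.55
tcp_pos: [0.4541, 0.2932, 0.224]
ee_rot: [[0.953, -0.302, 0.001], [-0.302, -0.953, 0.001], [0.001, -0.002, -1.0]]
wrist_force: [-0.2, 0.6, 1.1]
gripper_width: 0.008
```

```bash
python3 - <<'E'
from h import *
s,c=wrist('w2')
see('red',(.512,.2765,.046),60,.046);see('red',(.512,.2765,.054))
see('yellow',(.508,.1,.054),60)
x,y=px(c,(.512,.2765,.05));cv2.imwrite('pics/w2c.png',cv2.resize(c['color'][max(0,y-90):y+90,max(0,x-120):x+120],None,fx=3,fy=3))
to((.508,.1),.1)
E
```

```text
red px [278.3 136.9] [ 255  113   48   49 1871] pos [0.5119 0.2763 0.046 ]
red px [277.6 137.1] [ 254  113   48   49 1876] pos [0.5123 0.2763 0.054 ]
yellow px [498.5  69.2] [ 468   40   62   58 2741] pos [0.5094 0.104  0.054 ]
t 4.75 tcp [0.4547 0.2923 0.2219] tool shift/0.12 [0.911 1.391 0.437] F [0.43 0.74 0.01] g 0.004891747243950161
```

View pics/w2c.png

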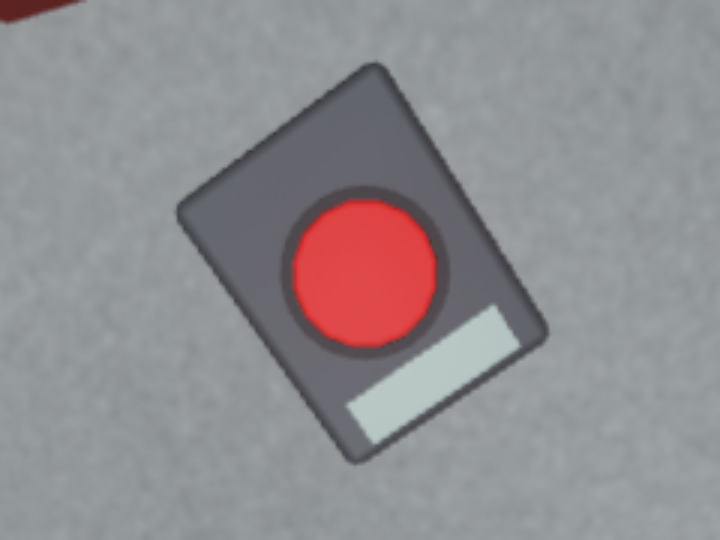

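```bash
python3 - <<'E'
from h import *
c=capture('side');
for k,p in dict(red=(245,181),yellow=(257,209)).items(): print(k,blob(c['color'],k,p))
x,y=245,185;cv2.imwrite('pics/s2c.png',cv2.resize(c['color'][150:240,200:320],None,fx=6,fy=6,interpolation=cv2.INTER_CUBIC))
E
```

```text
red (array([244.       , 180.8028169]), array([238, 178,  13,   7,  71], dtype=int32))
yellow (array([256.01470588, 208.36764706]), array([249, 203,  15,  12, 136], dtype=int32))
```

View pics/s2c.png

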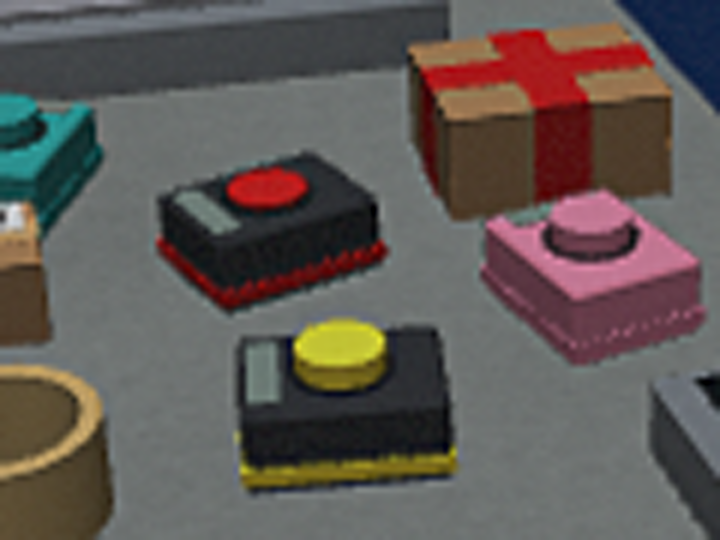

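Red is clearly down in the side view: its top is nearly flush, while yellow still stands proud. Next is yellow.

>>> drive_tool(series=[[0.2,0.35,0,0],[0.4,0.7,0,0],[0.45,0.9,0,0],[0.45,0.9,0,0],[0.45,0.9,0,0]])

```text
time_s: 5.42
tcp_pos: [0.4735, 0.1741, 0.2232]
ee_rot: [[0.953, -0.303, 0.0], [-0.303, -0.953, 0.0], [0.0, -0.0, -1.0]]
wrist_force: [-0.4, -0.2, 0.2]
gripper_width: 0.006
```

```bash
python3 - <<'E'
from h import *
p=see('yellow',(.509,.101,.054),60)
to(p,.1)
E
```

```text
yellow px [354.3 141.9] [ 329  117   52   51 2053] pos [0.5097 0.1014 0.054 ]
t 5.475 tcp [0.4734 0.1744 0.2232] tool shift/0.12 [0.472 0.489 0.446] F [0.76 0.36 0.79] g 0.0034121679147067945
```

>>> drive_tool(series=[[0.25,0.25,0.15,0],[0.47,0.49,0.3,0],[0.47,0.49,0.445,0],[0.47,0.49,0.445,0],[0.47,0.49,0.445,0]])

```text
time_s: 6.1
tcp_pos: [0.5096, 0.1015, 0.1704]
ee_rot: [[0.954, -0.301, 0.001], [-0.301, -0.954, 0.0], [0.001, -0.001, -1.0]]
wrist_force: [-0.6, -1.0, 0.6]
gripper_width: 0.002
```

>>> drive_tool(series=[[0,0,0.15,0],[0,0,0.3,0],[0,0,0.34,0],[0,0,0.36,0],[0,0,0.38,0],[0,0,0.4,0],[0,0,0.42,0],[0,0,0.44,0],[0,0,0.45,0],[0,0,0.45,0]])

```text
time_s: 7.35
tcp_pos: [0.5095, 0.1007, 0.1159]
ee_rot: [[0.953, -0.303, 0.001], [-0.303, -0.953, 0.001], [0.001, -0.001, -1.0]]
wrist_force: [-0.3, 1.5, 2.7]
gripper_width: 0.008
```

>>> drive_tool(series=[[0,0,-0.1,0],[0,0,-0.4,0],[0,0,-0.5,0],[-0.4,0,-0.8,0],[-0.5,0,-0.9,0],[-0.5,0,-0.9,0]])

```text
time_s: 8.1
tcp_pos: [0.4517, 0.1189, 0.2246]
ee_rot: [[0.953, -0.302, 0.002], [-0.302, -0.953, 0.001], [0.001, -0.002, -1.0]]
wrist_force: [0.2, -0.0, -0.5]
gripper_width: 0.007
```

```bash
python3 - <<'E'
from h import *
c=capture('side');
for k,p in dict(red=(245,181),yellow=(257,209),white=(278,253),blue=(298,315)).items(): print(k,blob(c['color'],k,p))
cv2.imwrite('pics/s3c.png',cv2.resize(c['color'][160:280,200:360],None,fx=4,fy=4,interpolation=cv2.INTER_CUBIC))
to((.495,-.278),.1)
E
```

```text
red (array([244.       , 180.8028169]), array([238, 178,  13,   7,  71], dtype=int32))
yellow (array([256.36697248, 209.70642202]), array([249, 206,  16,   9, 109], dtype=int32))
white (array([276.69852941, 250.05882353]), array([268, 245,  18,  11, 136], dtype=int32))
blue (array([297.13821138, 314.32520325]), array([286, 304,  23,  22, 369], dtype=int32))
t 8.15 tcp [0.452  0.1186 0.2238] tool shift/0.12 [1.342 3.042 0.45 ] F [ 0.61 -0.41 -0.48] g 0.0037393640187373656
```

Yellow dropped 3 px in the side view (rows 203–214 became 206–214), so it is down. White and blue are unchanged. Next is blue.

>>> drive_tool(series=[[0.15,0.35,0,0],[0.3,0.7,0,0],[0.4,1,0,0],[0.4,1,0,0]])

```text
time_s: 8.65
tcp_pos: [0.4613, -0.0126, 0.2222]
ee_rot: [[0.952, -0.308, -0.003], [-0.308, -0.952, -0.001], [-0.003, 0.002, -1.0]]
wrist_force: [-0.2, -0.2, 0.9]
gripper_width: 0.006
```

>>> drive_tool(series=[[0.15,0.35,0,0],[0.3,0.7,0,0],[0.4,1,0,0],[0.4,1,0,0],[0.4,1,0,0]])

```text
time_s: 9.28
tcp_pos: [0.4709, -0.1389, 0.223]
ee_rot: [[0.953, -0.303, -0.002], [-0.303, -0.953, 0.0], [-0.002, 0.0, -1.0]]
wrist_force: [0.1, 0.9, 0.4]
gripper_width: 0.007
```

```bash
python3 - <<'E'
from h import *
p=see('blue',(.495,-.278,.054),60)
to(p,.1)
E
```

```text
blue px [429.5 129. ] [413 103  57  53 427] pos [ 0.4985 -0.27    0.054 ]
t 9.325 tcp [ 0.4709 -0.1386  0.2232] tool shift/0.12 [0.552 0.975 0.446] F [-0.15 -0.02 -1.03] g 0.00734174181027557
```

The blue mask was patchy, covering only 427 px. I'll loosen it and look again from nearer.

>>> drive_tool(series=[[0.15,0.35,0,0],[0.2,0.65,0,0],[0.2,0.65,0,0],[0.2,0.65,0,0]])

```text
time_s: 9.82
tcp_pos: [0.4701, -0.2198, 0.2237]
ee_rot: [[0.953, -0.302, -0.0], [-0.302, -0.953, 0.0], [-0.0, -0.0, -1.0]]
wrist_force: [-1.3, 0.5, 0.2]
gripper_width: 0.008
```

```bash
sed -i "s/'blue':\[((112,140,80),(125,255,255))\]/'blue':[((105,120,60),(130,255,255))]/" h.py; python3 - <<'E'
from h import *
p=see('blue',(.495,-.278,.054),34)
s,c=wrist();x,y=px(c,(.495,-.278,.054));print(x,y)
cv2.imwrite('pics/w4c.png',cv2.resize(c['color'][max(0,y-80):y+80,max(0,x-110):x+110],None,fx=3,fy=3))
to(p,.1)
E
```

```text
blue px [342.6 159.4] [ 318  135   51   50 1982] pos [ 0.4956 -0.2802  0.054 ]
340 161
t 9.925 tcp [ 0.4702 -0.2196  0.2239] tool shift/0.12 [0.354 0.418 0.452] F [-0.26 -0.24  0.19] g 0.006880125027981626
```

View pics/w4c.png

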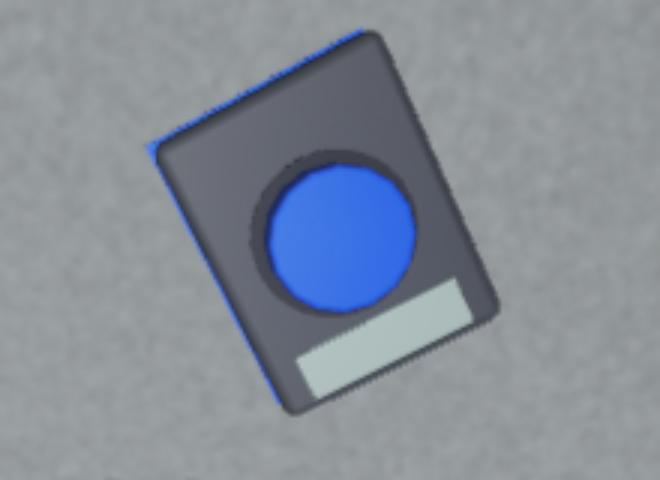

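The crop shows the blue key whole, with a clean circle around (343,159) and a blue foot band. I'll tap it at (0.4956, -0.280).

>>> drive_tool(series=[[0.2,0.25,0.15,0],[0.355,0.42,0.3,0],[0.355,0.42,0.45,0],[0.355,0.42,0.45,0],[0.355,0.42,0.45,0]])

```text
time_s: 10.55
tcp_pos: [0.4959, -0.2811, 0.1707]
ee_rot: [[0.953, -0.301, 0.001], [-0.301, -0.953, -0.001], [0.001, 0.0, -1.0]]
wrist_force: [-0.5, 0.3, 0.6]
gripper_width: 0.003
```

>>> drive_tool(series=[[0,0,0.15,0],[0,0,0.3,0],[0,0,0.34,0],[0,0,0.36,0],[0,0,0.38,0],[0,0,0.4,0],[0,0,0.42,0],[0,0,0.44,0],[0,0,0.45,0],[0,0,0.45,0]])

```text
time_s: 11.8
tcp_pos: [0.4958, -0.2818, 0.1159]
ee_rot: [[0.953, -0.303, 0.001], [-0.303, -0.953, -0.0], [0.001, -0.0, -1.0]]
wrist_force: [1.3, 0.4, 2.3]
gripper_width: 0.008
```

>>> drive_tool(series=[[0,0,-0.1,0],[0,0,-0.4,0],[0,0,-0.5,0],[-0.4,0,-0.8,0],[-0.5,0,-0.9,0],[-0.5,0,-0.9,0]])

```text
time_s: 12.55
tcp_pos: [0.4379, -0.2635, 0.2248]
ee_rot: [[0.953, -0.303, 0.002], [-0.303, -0.953, -0.0], [0.002, -0.0, -1.0]]
wrist_force: [0.8, -0.4, -0.3]
gripper_width: 0.007
```

```bash
python3 - <<'E'
from h import *
c=capture('side');
for k,p in dict(red=(245,181),yellow=(257,209),white=(278,253),blue=(298,315),green=(335,222)).items():
    try: print(k,blob(c['color'],k,p))
    except Exception as e: print(k,e)
cv2.imwrite('pics/s4.png',c['color'])
to((.672,-.021),.1)
E
```

```text
red attempt to get argmax of an empty sequence
yellow attempt to get argmax of an empty sequence
white (array([282.53125, 249.875  ]), array([281, 246,   5,   9,  32], dtype=int32))
blue (array([297.17664671, 316.44311377]), array([286, 308,  23,  18, 334], dtype=int32))
green (array([334.02614379, 220.2875817 ]), array([325, 216,  19,  10, 153], dtype=int32))
t 12.6 tcp [ 0.4383 -0.2636  0.2239] tool shift/0.12 [ 1.243 -2.517  0.454] F [ 0.35 -0.23  0.09] g 0.004389639695133004
```

View pics/s4.png

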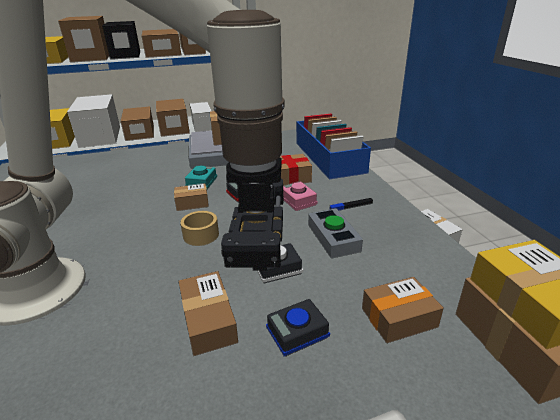

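Blue went down: its top edge moved from row 304 to 308 and the key looks nearly flush at (297,316). Green is next.

>>> drive_tool(series=[[0.15,-0.35,0,0],[0.3,-0.7,0,0],[0.4,-1,0,0],[0.4,-1,0,0]])

```text
time_s: 13.1
tcp_pos: [0.5221, -0.162, 0.2221]
ee_rot: [[0.954, -0.3, -0.002], [-0.3, -0.954, 0.0], [-0.002, 0.0, -1.0]]
wrist_force: [-0.3, -0.3, -0.9]
gripper_width: 0.009
```

>>> drive_tool(series=[[0.15,-0.35,0,0],[0.3,-0.7,0,0],[0.4,-1,0,0],[0.4,-1,0,0],[0.4,-1,0,0]])

```text
time_s: 13.72
tcp_pos: [0.6018, -0.0645, 0.2226]
ee_rot: [[0.953, -0.304, -0.003], [-0.304, -0.953, -0.0], [-0.002, 0.001, -1.0]]
wrist_force: [-0.3, 0.7, 0.0]
gripper_width: 0.003
```

```bash
python3 - <<'E'
from h import *
p=see('green',(.672,-.021,.054),60)
to(p,.1)
E
```

```text
green px [201.2 142. ] [ 173  113   57   59 2635] pos [ 0.6741 -0.0221  0.054 ]
t 13.775 tcp [ 0.6017 -0.0649  0.223 ] tool shift/0.12 [ 0.468 -0.524  0.443] F [-0.33 -0.26  0.04] g 0.006660467901665765
```

>>> drive_tool(series=[[0.2,-0.25,0.15,0],[0.46,-0.52,0.3,0],[0.46,-0.52,0.44,0],[0.46,-0.52,0.44,0],[0.46,-0.52,0.44,0]])

```text
time_s: 14.4
tcp_pos: [0.6733, -0.0222, 0.1719]
ee_rot: [[0.953, -0.304, 0.001], [-0.304, -0.953, -0.0], [0.001, 0.0, -1.0]]
wrist_force: [-0.4, 0.2, 0.6]
gripper_width: 0.004
```

>>> drive_tool(series=[[0,0,0.15,0],[0,0,0.3,0],[0,0,0.34,0],[0,0,0.36,0],[0,0,0.38,0],[0,0,0.4,0],[0,0,0.42,0],[0,0,0.44,0],[0,0,0.45,0],[0,0,0.45,0]])

```text
time_s: 15.65
tcp_pos: [0.6741, -0.0211, 0.1173]
ee_rot: [[0.953, -0.303, 0.001], [-0.303, -0.953, 0.0], [0.001, -0.0, -1.0]]
wrist_force: [0.2, 0.8, 3.1]
gripper_width: 0.007
```

>>> drive_tool(series=[[0,0,-0.1,0],[0,0,-0.4,0],[0,0,-0.5,0],[0,0,-0.8,0],[0.3,0,-1,0],[0.4,0,-1,0],[0.4,0,-1,0],[0.4,0,-1,0]])

```text
time_s: 16.65
tcp_pos: [0.7183, -0.0355, 0.235]
ee_rot: [[0.953, -0.303, -0.004], [-0.303, -0.953, -0.0], [-0.004, 0.001, -1.0]]
wrist_force: [-0.4, 0.8, 0.2]
gripper_width: 0.006
```

```bash
python3 - <<'E'
from h import *
to((.67,-.02))
a=cv2.imread('pics/side0.png')
c=capture('side')
for k,p in dict(red=(245,181),yellow=(257,209),white=(278,253),blue=(298,315),green=(335,222)).items():
    try: print(k,blob(a,k,p)[1],blob(c['color'],k,p))
    except Exception as e: print(k,e)
cv2.imwrite('pics/s5.png',cv2.resize(c['color'][150:370,160:460],None,fx=2.6,fy=2.6,interpolation=cv2.INTER_CUBIC))
E
```

```text
t 16.65 tcp [ 0.7183 -0.0355  0.235 ] tool shift/0.12 [-0.421 -0.002  0.546] F [-0.4   0.82  0.19] g 0.005878689690224564
red [238 176  13   9  92] (array([243.95833333, 180.84722222]), array([238, 178,  13,   7,  72], dtype=int32))
yellow [249 203  15  12 134] (array([256.24770642, 209.74311927]), array([249, 206,  15,   9, 109], dtype=int32))
white [268 245  18  11 133] (array([276.71532847, 250.02189781]), array([268, 245,  18,  11, 137], dtype=int32))
blue [286 304  23  22 402] (array([297.21450151, 316.45015106]), array([286, 308,  23,  18, 331], dtype=int32))
green [325 216  19  10 153] (array([333.94039735, 222.58940397]), array([325, 218,  19,  10, 151], dtype=int32))
```

View pics/s5.png

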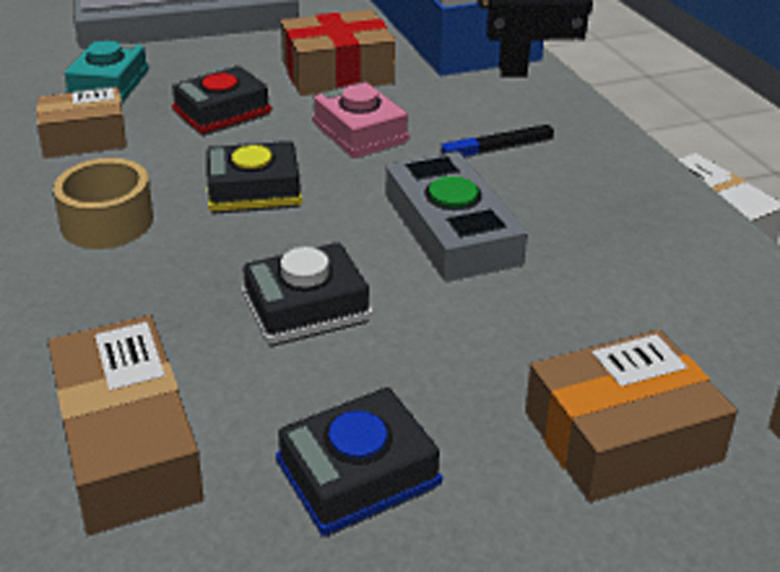

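Everything is in place. The green key moved about 2.3 px, or roughly 6.5 mm, which is the thinnest margin of the four. I'll press it another 2 mm to be safe.

>>> drive_tool(series=[[-0.2,0,0,0],[-0.4,0,0.3,0],[-0.4,0,0.54,0],[-0.4,0,0.54,0],[-0.4,0,0.54,0]])

```text
time_s: 17.32
tcp_pos: [0.6745, -0.021, 0.1734]
ee_rot: [[0.953, -0.302, 0.002], [-0.302, -0.953, -0.0], [0.002, -0.0, -1.0]]
wrist_force: [0.4, 0.8, 0.2]
gripper_width: 0.004
```

>>> drive_tool(series=[[0,0,0.15,0],[0,0,0.3,0],[0,0,0.36,0],[0,0,0.39,0],[0,0,0.41,0],[0,0,0.43,0],[0,0,0.445,0],[0,0,0.455,0],[0,0,0.46,0],[0,0,0.46,0]])

```text
time_s: 18.58
tcp_pos: [0.6739, -0.0212, 0.1172]
ee_rot: [[0.953, -0.303, 0.0], [-0.303, -0.953, -0.0], [0.0, -0.0, -1.0]]
wrist_force: [0.1, 0.6, 1.6]
gripper_width: 0.007
```

>>> drive_tool(series=[[0,0,-0.1,0],[0,0,-0.4,0],[0,0,-0.5,0],[0,0,-0.8,0],[0.3,0,-1,0],[0.4,0,-1,0],[0.4,0,-1,0],[0.4,0,-1,0],[0.4,0,-1,0]])

```text
time_s: 19.7
tcp_pos: [0.7187, -0.0354, 0.2362]
ee_rot: [[0.953, -0.303, -0.002], [-0.303, -0.953, -0.0], [-0.002, 0.001, -1.0]]
wrist_force: [-0.1, -0.3, -1.1]
gripper_width: 0.003
```

```bash
python3 - <<'E'
from h import *
c=capture('side')
for k,p in dict(red=(245,181),yellow=(257,209),white=(278,253),blue=(298,315),green=(335,222)).items():
    print(k,*blob(c['color'],k,p))
to((.67,-.02));print(order.finish_job())
E
```

```text
red [243.95833333 180.84722222] [238 178  13   7  72]
yellow [256.2962963  209.71296296] [249 206  15   9 108]
white [276.66666667 250.13043478] [268 245  18  11 138]
blue [297.2012012  316.42342342] [286 308  23  18 333]
green [333.94039735 222.58940397] [325 218  19  10 151]
t 19.75 tcp [ 0.7189 -0.0354  0.2365] tool shift/0.12 [-0.427  0.001  0.557] F [ 0.01  0.53 -0.42] g 0.004890186370094459
the job is handed in; nothing more can be done
None
```

I tapped the red, yellow, blue and green keys in that order with closed fingertips, lifting off each one before the next, and handed the job in at about 19.8 s.

- **Keys down:** The last side view shows all four lowered. Fingertip heights at the bottom of each press put red at about 8.4 mm, yellow and blue at about 7.8 mm, and green at about 6.4 mm.
- **Green is the thinnest margin:** I pressed it a second time to go about 2 mm deeper. That press reached only the same depth (6.4–6.5 mm), so it added nothing. Green should still be past the 5 mm mark, by about 1.5 mm.
- **White and everything else:** The white key's pixels are unchanged, so it is still up. The cartons, tape roll, marker and modules looked undisturbed by eye; I did not measure their positions.
- **Force:** Wrist force readings at the end of each press were about 3 N or less.
- **Disagreement between views:** My first side-camera positions were up to 12 mm off the top view at the red key. I attribute this to the oblique angle, where the key's side shows too. I took the final positions from the wrist camera, which agreed with the top view to within about 3 mm.

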